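Hold a spring clip gaping over the pattern card

TASK

Swing the pattern holder's arm round by its black pin until it clicks home in its end detent. Then pinch open the orange spring clip, take it off its rack and bring it down over the top edge of the card at the red mark, squarely astride the edge, and finish holding it there: still squeezed wide open, the card edge well inside the gaping mouth, and the clip not resting on or pressing the card. Leave the blue clip and everything else on the bench where it is.

Things in the scene. Friction and masses are not known exactly. Their poses are not given: they have to be found in the camera images.
- swing_arm (a joint): angle of the pattern holder's swing arm about its vertical hinge, rad: 0 folded back, 1.40 home against its end stop. It grows as the arm turns CLOCKWISE seen from above. It stays where it is left, but from about 1.05 on a brass spring plunger under the arm resists with up to about 5 N at the pin (crest near 1.28), then snaps the arm home and keeps it there.
- swing_hinge (a point): point on the hinge axis (vertical) of the pattern holder, 50 mm above the bench
- stand: the fixed pattern holder (with its arm and card): dark steel base plate 150 x 150 x 10 mm on the bench, post in its middle, small steel detent block beside it; origin at the centre of its underside, z up. At joint 0 the arm points along this frame's -y; from there it turns towards this frame's -x.
- swing_pin (a point): centre of the top end of the upright black round pin, 12 mm in diameter, at the free end of the swing arm, 165 mm from the hinge axis; its top is 104 mm above the bench, 46 mm above the arm's bar: a grip for the fingers. This frame turns with the arm: x runs along the arm away from the hinge, z up.
- card_mark (a point): midpoint of the red mark (26 mm wide, round both faces and the top edge) on the top edge of the tan card. The card, 4 mm thick, stands upright on the swing arm and turns with it; its level top edge, 130 mm above the bench, runs 35 to 135 mm from the hinge axis (mark at 85); free for 60 mm below the edge. x along the edge away from the hinge, y square to the faces, z up.
- clip: orange spring clip, 92 mm tall, 24 mm wide along x, about 70 g, standing jaws down astride the rack's rib. Origin midway between the jaw tips (tips at z = 0), z up, x along its pivot pin and the rib, y the way jaws and handles open and close. Pivot pin (10 mm in diameter) 45 mm above the tips; below it the jaws with black pads, above it two flat handles. Either half turn about z is the same.
- clip_grip (a point): where to pinch the clip: midway between its handles, 80 mm above the jaw tips. Handles 24 mm wide, reaching from 50 to 92 mm above the tips, flaring to 47 mm over their outer faces at the top. Pinching them along y opens the jaws; fully squeezed the handles are parallel, 24 mm over their outer faces. Opening fully takes about 8 N of pinch; 20 to 30 N holds it firmly against its stops.
- clip_left (a joint): opening angle of the clip's +y jaw, rad: 0 as clipped on the rack, -0.06 quite shut, 0.26 fully open (mouth gapes 29 mm at the tips, narrowing up to the pivot)
- clip_right (a joint): the same for its -y jaw; the two move together
- rack: fixed clip rack: pale wooden strip 190 x 75 x 12 mm with an upright rib 6 mm thick and 26 mm high along the middle (along x), its top 38 mm above the bench. The clips stand astride the rib with their tips on the strip, 12 mm above the bench. Origin at the centre of its underside.
- spare_clip: blue clip of the same size on the same rack, 70 to 110 mm from the orange one along the rib: leave alone. Origin as the orange one's.
- phone: black slab 145 x 70 x 9 mm lying on the bench: leave alone; origin under its centre
- weight: brass knob weight, 64 mm in diameter, 40 mm tall: leave alone; origin under its centre
- awl: screwdriver-like tool, 170 mm long, blue handle 26 mm thick, lying on the bench: leave alone; origin under its middle, x along it
Not all that is in view belongs to the job. Leave any pink or purple look-alike of the rack alone. Leave any turquoise look-alike of the clip alone.

How it is judged:
On the way, in this order (a step that is already met when the one before it is completed fails the run):
1. the swing arm is home in its end detent (value of joint swing_arm above 1.36 rad and velocity of joint swing_arm below 0.05 rad/s), for 0.3 s.
2. the orange clip is off the rack, pinched open (value of joint each of clip_left, clip_right above 0.18 rad and z of clip in the frame of rack above 0.045 m and contact force between the fingers and clip above 1 N), for 0.2 s.
At the end, for the whole second after the job is handed in: Arm home (joint over 1.36); orange clip held (over 2 N), both jaws beyond 0.18 rad; middle within 13 mm of the mark along the edge, 7 mm of the card plane; edge 10 to 37 mm above the jaw tips; upright and in line within 0.2 rad; under 1 N on the card; still (value of joint swing_arm above 1.36 rad and value of joint each of clip_left, clip_right above 0.18 rad and x of card_mark in the frame of clip between -0.013 and 0.013 m and y of card_mark in the frame of clip between -0.007 and 0.007 m and z of card_mark in the frame of clip between 0.01 and 0.037 m and angle between the x axis of clip and the x axis of card_mark, either way round below 0.2 rad and angle between clip's own z axis and vertical below 0.2 rad and contact force between clip and stand below 1 N and contact force between the fingers and clip above 2 N and linear speed of clip below 0.03 m/s); the arm keeps its last pose, push and grip.
It fails at once if the blue clip is disturbed (moved over 20 mm) (distance of spare_clip from where it was at the start of the episode above 0.02 m).
It fails at once if the phone is moved over 30 mm (distance of phone from where it was at the start of the episode above 0.03 m).
It fails at once if the weight is moved over 30 mm (distance of weight from where it was at the start of the episode above 0.03 m).
It fails at once if the awl is moved over 30 mm (distance of awl from where it was at the start of the episode above 0.03 m).
It also fails if it takes over 61 s, if anything falls off the work surface, if the arm or the gripper's body presses on something with over 40 N, if the wrist force passes 120 N, or if a joint passes its speed limit or range.

ROBOT

A 6-joint arm with a two-finger parallel gripper is mounted at the origin on the work surface. World frame = base frame: x ahead of the robot, y to its left, z up, the work surface at z = 0. Lengths are in m, angles in rad, forces in N, time in s.
With the tool pointing down it reaches from about 0.35 to 0.775 m from the base axis. Payload 7.3 kg.
Tool frame: the origin (TCP) lies at the very end of the fingers, on their centre line; the grasp point (between the pads) lies 19 mm behind it (robot.tcp_to_grasp is the z of the grasp point in the tool frame, in m); z points along the fingers, y is the line along which they close (so a half turn about z gives the same grasp; the last joint's range is limited). The gripper opens to 92 mm and grips with 3 to 60 N. Pads are 19 mm wide; open, the fingers measure 130 mm over their backs; the gripper's body (75 mm by 190 mm) begins 47 mm behind the grasp point.
Start: joints at [-1.254, 0.342, 1.524, -0, 1.275, -0.146], TCP at [0.234, -0.47, 0.196] pointing down, gripper open.
Joint ranges: [-2.53, 2.53], [-0.77, 2.02], [0.04, 2.7], [-1, 4.14], [0.28, 2.66], [-3.11, 3.11]. Speed limits (rad/s): [2.57, 2.57, 3.14, 3.14, 3.14, 3.14].

INTERFACE

Orientations are given as [roll, pitch, yaw] about the fixed x, y, z axes, in that order (R = Rz(yaw) Ry(pitch) Rx(roll)).
In Python, from cell import monitor, read_camera, get_calibration, job, robot gives the robot as it stands. The module is installed in compiled form; this text tells all that it offers.
- The arm moves only by the tool send_rows, never from a script. Its argument "targets" is a list of rows, each an object with "translation": the shift along the tool's x, y, z in cm, a list of three; "spin": the turn about the tool's z in degrees; "jaw": the opening, from 0 (shut) to 1 (fully open). A call has exactly 5 rows; each row is the pose to reach, as a shift and turn from the pose commanded when the call began, along the tool's axes at that moment; what a row does not reach only later rows make up. A row lasts 1/10 s, in which the tool goes at most 50 mm and 8.59 degrees, less where a joint would pass 70% of its speed; a pose out of reach is approached as far as the arm can. A call with a gripper value outside its range is refused whole. The fingers move at their own pace and stop on an object; "force" is the grip in N (left out, the last holds). Time passes only in rows, so rows that repeat a pose let the fingers close, or fill a call up. It gives the time, the measured TCP pose, the force, the opening and the grip force at its end, in the units of the state.
- monitor.observe(): the state, without advancing time (a new reading comes with each control period).
- read_camera(name): name is "side" or "top"; returns (picture, depth): 420x560x3 uint8, red, green, blue; 420x560 float32, m along the optical axis (not along the pixel's ray), 0 where there is no reading.
- get_calibration(name): a dict with "intrinsics" (3x3 intrinsics, pixels), "origin" and "orientation" of the camera in the world. Camera axes: x right, y up, looking along -z (the intrinsics and any distortion apply to the point x, -y, -z); pixel columns grow to the right and rows downward; lengths in m; the calibration is good to about 2 mm. A picture is of the moment at which its call begins. get_calibration takes no time and is no camera call.
- job.hand_in(): hands the job in; it is judged then, once.
The state is a dict: "time": time; "qpos": joint angles; "qvel": joint speeds; "joint_efforts": joint torques, N m; "tool_pos": TCP position; "tool_rot": TCP orientation; "contact_force": force on the tool from outside, world axes, zero at the start; "torque": the same for the moment, N m; "opening": finger opening in m; "grip_force": force on a finger pad.
Only numpy, scipy, OpenCV 4.12 (cv2) and the standard library are available. Lean on these libraries where they do the work, as an engineer would, in place of code of your own. Each camera call takes 0.05 s, during which the arm holds its last target. There are 200 camera calls.

## Working session

There is one attempt and no reset: what is moved stays moved. The work goes in short steps, Python scripts to look and compute and a tool call to move; the robot and the scene stay as the last step left them, time stands still between calls to the robot, and variables do not carry over. Pictures are saved under pics/ and viewed, at most 10 in all, crops included, and the job is handed in when it is done.

Besides the shell and the picture viewer there is one more tool, called after ">>>" by a JSON object that holds its "api" and its "payload". send_rows: Moves the arm, as the interface text tells. Its arguments: {"type":"object","properties":{"targets":{"type":"array"},"force":{"type":"number"}},"required":["targets"]}

```bash
mkdir -p pics
cat > h.py <<'E'
import numpy as np, cv2
from cell import monitor, read_camera, get_calibration, job, robot
def cal(n):
    c=get_calibration(n); return np.array(c["intrinsics"]),np.array(c["origin"]),c["orientation"],c
def grab(n):
    p,d=read_camera(n); return p,d
E
python3 - <<'E'
from h import *
for n in("side","top"):
    p,d=grab(n); cv2.imwrite(f"pics/{n}0.png",p[:,:,::-1]); np.savez(f"{n}0.npz",p=p,d=d); print(get_calibration(n))
s=monitor.observe(); print(s); print(robot.tcp_to_grasp)
E
```

```text
{'intrinsics': array([[421.17532759,   0.        , 271.4178268 ],
       [  0.        , 421.17532759, 217.73958182],
       [  0.        ,   0.        ,   1.        ]]), 'origin': array([0.44132665, 0.96081782, 0.94030514]), 'orientation': array([ 0.83978258,  0.00616234, -3.03238211])}
{'intrinsics': array([[449.94626765,   0.        , 279.77591221],
       [  0.        , 449.94626765, 206.08786073],
       [  0.        ,   0.        ,   1.        ]]), 'origin': array([0.32130143, 0.04178291, 1.35835991]), 'orientation': array([ 0.18657623,  0.02008709, -1.58666096])}
{'time': 0.1, 'qpos': array([-1.25397825e+00,  3.42642923e-01,  1.52491459e+00, -3.25873014e-05,
        1.27539065e+00, -1.45999226e-01]), 'qvel': array([-1.16271725e-03, -4.65687609e-04, -2.11975162e-03,  1.89569653e-04,
        8.22960985e-05,  1.06314258e-04]), 'joint_efforts': array([ 2.37039458e-03, -4.32005131e+01, -2.44693011e+01,  7.20106624e-02,
        5.26645139e-02, -3.21252196e-05]), 'tool_pos': array([ 0.23428168, -0.46937974,  0.19552215]), 'tool_rot': array([-3.14024704e+00, -1.66368768e-04,  4.62826703e-01]), 'contact_force': array([-0.23502984, -0.01121145,  0.1460723 ]), 'torque': array([ 0.00107733, -0.02940561, -0.03431934]), 'grip_force': 0.0, 'opening': 0.09192291053282708}
-0.0188
```

View pics/top0.png

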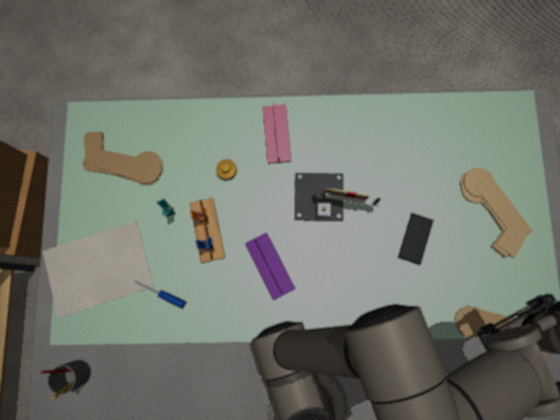

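View pics/side0.png

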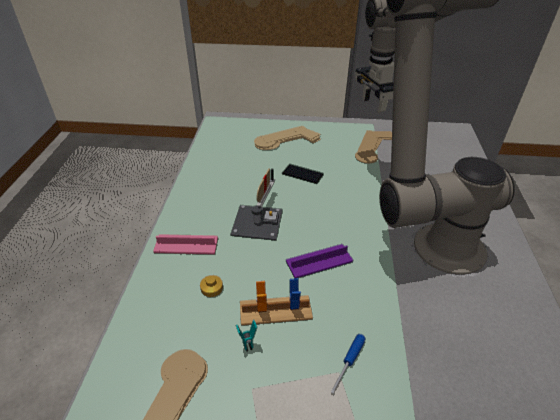

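The top view shows the stand at (320,197) with its arm pointing right (pin about (377,201)), the orange clip at (200,216) and the blue one at (205,244). The side view shows the orange clip at (262,297), the card at (266,186) and the pin at (272,175).

```bash
cat >> h.py <<'E'
from scipy.spatial.transform import Rotation as Ro
def cloud(n,d):
    K,o,r,_=cal(n); R=Ro.from_euler('xyz',r).as_matrix()
    v,u=np.mgrid[:420,:560]
    P=np.stack([(u-K[0,2])/K[0,0]*d,-(v-K[1,2])/K[1,1]*d,-d],-1)
    return P@R.T+o
def proj(n,X):
    K,o,r,_=cal(n); R=Ro.from_euler('xyz',r).as_matrix()
    c=(np.asarray(X)-o)@R; return np.stack([K[0,2]-K[0,0]*c[...,0]/c[...,2],K[1,2]+K[1,1]*c[...,1]/c[...,2]],-1)
def ray(n,u,v):
    K,o,r,_=cal(n); R=Ro.from_euler('xyz',r).as_matrix()
    q=R@np.array([(u-K[0,2])/K[0,0],-(v-K[1,2])/K[1,1],-1]); return o,q/np.linalg.norm(q)
def tri(a,b):
    (o1,d1),(o2,d2)=ray("top",*a),ray("side",*b)
    s=np.linalg.lstsq(np.stack([d1,-d2],1),o2-o1,rcond=None)[0]
    p,q=o1+s[0]*d1,o2+s[1]*d2; return (p+q)/2,np.linalg.norm(p-q)
E
python3 - <<'E'
from h import *
def crop(n,x,y,w,h,k): 
    p=np.load(n+"0.npz")["p"][y:y+h,x:x+w,::-1]; return cv2.resize(p,None,fx=k,fy=k,interpolation=cv2.INTER_NEAREST)
a=np.hstack([crop("top",285,160,100,75,4),crop("side",225,160,100,75,4)])
b=np.hstack([crop("top",155,190,100,75,4),crop("side",225,262,100,75,4)])
cv2.imwrite("pics/c0.png",np.vstack([a,b]))
for n in("top","side"):
    z=np.load(n+"0.npz");p=z["p"];P=cloud(n,z["d"]);hsv=cv2.cvtColor(p,cv2.COLOR_RGB2HSV)
    H,S,V=[hsv[...,i].astype(int) for i in range(3)]
    ok=(z["d"]>0)
    print(n,"bench z",np.median(P[150:170,350:360,2]) )
    for nm,m in dict(orange=(H<14)&(S>190)&(V>100),red=((H<6)|(H>174))&(S>120),blue=(H>105)&(H<125)&(S>150)).items():
        box=ok&m&(P[...,2]>0.02)&(P[...,2]<0.2)&(P[...,0]>0.2)&(P[...,0]<0.8)&(abs(P[...,1])<.6)
        nl,lab,st,c=cv2.connectedComponentsWithStats(box.astype(np.uint8))
        for i in range(1,nl):
            if st[i,4]>=6:
                q=P[lab==i]; print(nm,st[i],c[i].round(1),np.median(q,0).round(3),q.min(0).round(3),q.max(0).round(3))
E
```

```text
top bench z -0.0013234752861097654
red [346 192  10   6  36] [350.6 194.4] [ 0.587 -0.137  0.116] [ 0.583 -0.148  0.086] [ 0.591 -0.126  0.133]
blue [197 239  15   9  63] [204.  244.1] [0.457 0.288 0.078] [0.448 0.257 0.057] [0.471 0.299 0.105]
blue [159 292  25  15 124] [171.7 299.2] [0.304 0.384 0.024] [0.283 0.352 0.02 ] [0.324 0.423 0.031]
side bench z 0.0006688940397441279
orange [257 282   8  12  61] [260.6 287.6] [0.548 0.283 0.083] [0.54  0.275 0.064] [0.558 0.29  0.105]
red [263 175   4  18  38] [264.8 182.7] [ 0.588 -0.136  0.104] [ 0.586 -0.149  0.072] [ 0.593 -0.122  0.133]
blue [290 278  10  31 246] [294.1 293.1] [0.462 0.289 0.076] [0.449 0.255 0.022] [0.475 0.304 0.105]
blue [346 335  19  27 219] [354.7 347.5] [0.306 0.392 0.024] [0.282 0.355 0.02 ] [0.328 0.43  0.029]
```

View pics/c0.png

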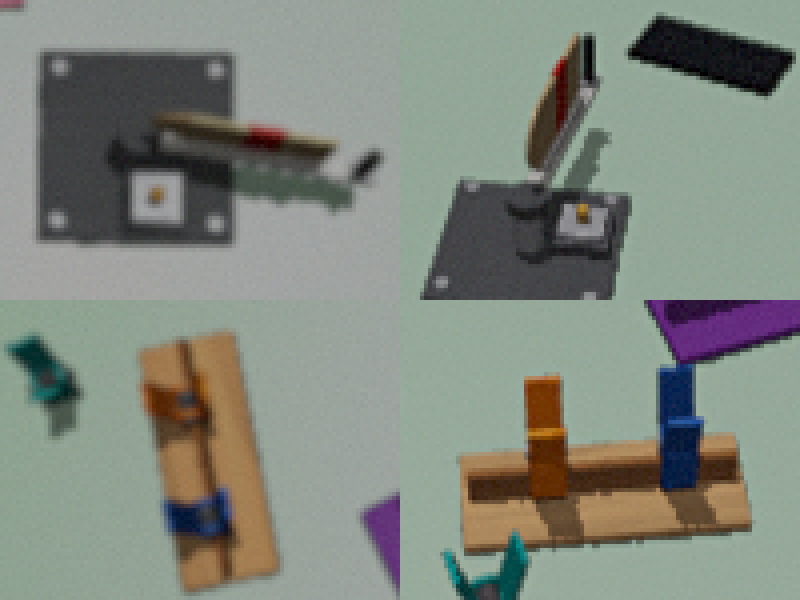

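The crop shows the stand plate with corners, the arm with card, red mark and black pin (top view pin top about (380,198), side (272,169)). It also shows the rack with both clips astride its rib, the orange one upper left in the top view.

Run:
```python
from h import *
A=lambda x,y:(285+x/4,160+y/4); B=lambda x,y:(225+(x-400)/4,160+y/4)
pin,e=tri(A(377,156),B(588,38)); print("pin top",pin.round(4),e)
def atz(n,uv,z):
    o,d=ray(n,*uv); return (o+d*(z-o[2])/d[2])
pl=np.array([atz("top",A(*c),.01) for c in((38,52),(232,52),(235,242),(38,240))]); print("plate",pl.round(4).tolist(),pl.mean(0))
print("pin at .104: top",atz("top",A(378,155),.104).round(4),"side",atz("side",B(588,37),.104).round(4))
# card top edge: top-view extremes
C={}
for n in("top","side"):
    z=np.load(n+"0.npz");p=z["p"];P=cloud(n,z["d"]);hsv=cv2.cvtColor(p,cv2.COLOR_RGB2HSV).astype(int);C[n]=(P,hsv)
    near=(abs(P[...,0]-.58)<.12)&(P[...,1]<0.02)&(P[...,1]>-.3)
    q=P[near&(P[...,2]>.07)&(P[...,2]<.16)]
    u,s,vt=np.linalg.svd((q-q.mean(0))[:,:2]); print(n,"card",len(q),q.mean(0).round(4),vt[0].round(3),q.min(0).round(3),q.max(0).round(3))
# rack
P,h=C["top"]
m=(h[...,0]>5)&(h[...,0]<22)&(h[...,1]>70)
m=m&(P[...,0]>.35)&(P[...,0]<.65)&(P[...,1]>.18)&(P[...,1]<.36)&(abs(P[...,2])<.12)
r=cv2.minAreaRect(P[m][:,:2].astype(np.float32)[P[m][:,2]<.022]); print("rack",r)
for n in C:
    P,h=C[n]
    mm=(abs(P[...,0]-.5)<.13)&(abs(P[...,1]-.27)<.08)&(P[...,2]>.027)&(P[...,2]<.038+.006)
    q=P[mm];print(n,"rib",len(q),q.mean(0).round(4))
    mm=(abs(P[...,0]-.548)<.035)&(abs(P[...,1]-.27)<.06)&(P[...,2]>.05)&(P[...,2]<.13)
    q=P[mm]; print(n,"clip",len(q),q.mean(0).round(4),q.min(0).round(4),q.max(0).round(4))
# rack corners top view from crop
D=lambda x,y:(155+x/4,190+(y-300)/4); E_=lambda x,y:(225+(x-400)/4,262+(y-300)/4)
rc=np.array([atz("top",D(*c),.012) for c in((138,350),(233,332),(280,572),(185,592))]);print("rackc",rc.round(4).tolist(),rc.mean(0).round(4))
sc=np.array([atz("side",E_(*c),.012) for c in((460,458),(735,437),(750,520),(466,545))]);print("side",sc.round(4).tolist(),sc.mean(0).round(4))
```

```text
pin top [ 0.5744 -0.2203  0.0973] 0.0007047738011607926
plate [[0.6795, 0.0177, 0.01], [0.6763, -0.1318, 0.01], [0.5281, -0.1279, 0.01], [0.5325, 0.0209, 0.01]] [ 0.60409964 -0.05528583  0.01      ]
pin at .104: top [ 0.5741 -0.2197  0.104 ] side [ 0.5731 -0.2122  0.104 ]
top card 305 [ 0.5874 -0.1329  0.1043] [-0.197 -0.98 ] [ 0.567 -0.222  0.07 ] [ 0.605 -0.06   0.134]
side card 261 [ 0.5896 -0.1336  0.1016] [-0.191 -0.982] [ 0.569 -0.22   0.07 ] [ 0.608 -0.056  0.133]
rack ((0.5093674063682556, 0.2889519929885864), (0.1907082051038742, 0.07460948824882507), 11.734854698181152)
top rib 116 [0.5079 0.288  0.0351]
top clip 151 [0.5422 0.2993 0.0756] [0.5277 0.2732 0.0503] [0.5581 0.3201 0.1047]
side rib 278 [0.5088 0.2929 0.0349]
side clip 229 [0.5467 0.2965 0.0828] [0.5306 0.2749 0.0501] [0.5612 0.3222 0.1056]
rackc [[0.5925, 0.3411, 0.012], [0.6051, 0.2683, 0.012], [0.4213, 0.231, 0.012], [0.4076, 0.3019, 0.012]] [0.5066 0.2856 0.012 ]
side [[0.6074, 0.2783, 0.012], [0.4234, 0.2413, 0.012], [0.4107, 0.3075, 0.012], [0.5922, 0.3459, 0.012]] [0.5084 0.2932 0.012 ]
```

```bash
cat >> h.py <<'E'
def go(x,y,z,yaw):
    s=monitor.observe(); R=Ro.from_euler('xyz',s["tool_rot"]).as_matrix(); y0=np.degrees(s["tool_rot"][2])
    print("t %.2f"%s["time"],"at",np.round(s["tool_pos"],4),"yaw %.1f"%y0,"-> shift cm",np.round(R.T@(np.array([x,y,z])-s["tool_pos"])*100,2),"spin %.1f"%((y0-yaw+180)%360-180),"open",s["opening"],"F",s["contact_force"].round(1))
E
python3 -c "
from h import *
go(.5738,-.216,.15,79.4)"
```

```text
t 0.10 at [ 0.2343 -0.4694  0.1955] yaw 26.5 -> shift cm [41.69 -7.51  4.57] spin -52.9 open 0.09192291053282708 F [-0.2 -0.   0.1]
```

>>> {"api": "send_rows", "payload": {"targets": [{"translation":[4,-0.7,0],"spin":-5,"jaw":1},{"translation":[8,-1.5,0],"spin":-10,"jaw":1},{"translation":[12,-2.2,0],"spin":-16,"jaw":1},{"translation":[16,-3,0],"spin":-22,"jaw":1},{"translation":[20,-3.7,0],"spin":-28,"jaw":1}]}}

```text
time: 0.6
tool_pos: [0.3978, -0.346, 0.1958]
tool_rot: [-3.141, -0.0, 0.956]
contact_force: [0.3, -0.7, 1.0]
opening: 0.0916
grip_force: 0.0
```

```bash
python3 -c "
from h import *
go(.5738,-.216,.15,79.4)"
```

```text
t 0.60 at [ 0.3978 -0.346   0.1958] yaw 54.8 -> shift cm [20.78  6.87  4.58] spin -24.6 open 0.09158519022064926 F [ 0.3 -0.7  1. ]
```

>>> {"api": "send_rows", "payload": {"targets": [{"translation":[4.5,1.5,0],"spin":-6,"jaw":1},{"translation":[9,3,0],"spin":-12,"jaw":1},{"translation":[14,4.6,1],"spin":-18,"jaw":1},{"translation":[18,6,2.5],"spin":-24.6,"jaw":1},{"translation":[20.6,6.8,4.5],"spin":-24.6,"jaw":1}]}}

```text
time: 1.1
tool_pos: [0.5744, -0.2167, 0.1507]
tool_rot: [3.14, -0.0, 1.386]
contact_force: [-0.9, -0.5, -0.2]
opening: 0.0918
grip_force: 0.0
```

Run:
```python
from h import *
go(.5738,-.216,.078,79.4)
ims=[]
for n in("top","side"):
    p,d=grab(n); ims.append(p)
u=proj("top",[.574,-.216,.1]).astype(int);v=proj("side",[.574,-.216,.1]).astype(int);print(u,v)
ims=[cv2.resize(p[c[1]-50:c[1]+50,c[0]-65:c[0]+65,::-1],None,fx=3,fy=3) for p,c in zip(ims,(u,v))]
cv2.imwrite("pics/c1.png",np.hstack(ims))
```

```text
t 1.10 at [ 0.5744 -0.2167  0.1507] yaw 79.4 -> shift cm [ 0.06 -0.08  7.27] spin 0.0 open 0.09181096623290881 F [-0.9 -0.5 -0.2]
[377 199] [271 169]
```

View pics/c1.png

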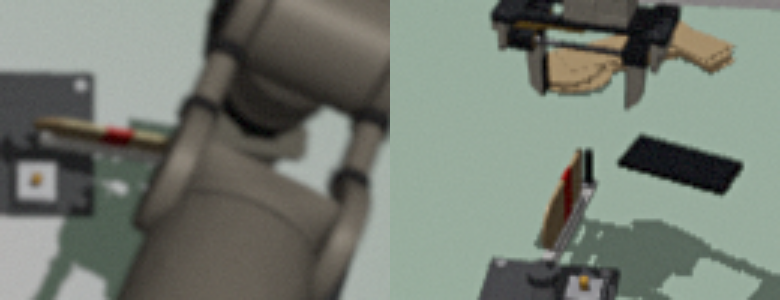

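The gripper hangs squarely above the pin: side-view finger midpoint at crop column 586, pin at 588.

>>> {"api": "send_rows", "payload": {"targets": [{"translation":[0,0,2],"spin":0,"jaw":1},{"translation":[0,0,4],"spin":0,"jaw":1},{"translation":[0,0,6],"spin":0,"jaw":1},{"translation":[0,0,7.2],"spin":0,"jaw":1},{"translation":[0,0,7.2],"spin":0,"jaw":0.5}], "force": 12}}

```text
time: 1.7
tool_pos: [0.5704, -0.2192, 0.0776]
tool_rot: [-3.138, -0.001, 1.38]
contact_force: [-0.1, 0.6, 0.3]
opening: 0.0871
grip_force: 0.0
```

>>> {"api": "send_rows", "payload": {"targets": [{"translation":[0,0,0],"spin":0,"jaw":0},{"translation":[0,0,0],"spin":0,"jaw":0},{"translation":[0,0,0],"spin":0,"jaw":0},{"translation":[0,0,0],"spin":0,"jaw":0},{"translation":[0,0,0],"spin":0,"jaw":0}], "force": 12}}

```text
time: 2.2
tool_pos: [0.572, -0.2192, 0.0795]
tool_rot: [3.141, 0.0, 1.381]
contact_force: [0.4, -0.2, -0.4]
opening: 0.0482
grip_force: 0.0
```

>>> {"api": "send_rows", "payload": {"targets": [{"translation":[0,0,0],"spin":0,"jaw":0},{"translation":[0,0,0],"spin":0,"jaw":0},{"translation":[0,0,0],"spin":0,"jaw":0},{"translation":[0,0,0],"spin":0,"jaw":0},{"translation":[0,0,0],"spin":0,"jaw":0}], "force": 12}}

```text
time: 2.7
tool_pos: [0.5718, -0.2191, 0.0791]
tool_rot: [-3.142, 0.0, 1.381]
contact_force: [-0.4, -0.4, 0.2]
opening: 0.0088
grip_force: 0.0
```

Run:
```python
from h import *
for i in range(3): s=monitor.observe(); print(s["tool_pos"],s["opening"],s["grip_force"],s["contact_force"].round(1))
p0=s["tool_pos"][:2]; y0=s["tool_rot"][2]
H=np.array([.604,-.0553]);r=p0-H;print("arm",np.linalg.norm(r),np.degrees(np.arctan2(r[1],r[0])))
a0=np.arctan2(r[1],r[0]);L=np.linalg.norm(r)
X=np.array([np.cos(y0),np.sin(y0)]);Y=np.array([np.sin(y0),-np.cos(y0)])
for k in range(1,15):
    a=a0-np.radians(5.5*k); d=H+L*np.array([np.cos(a),np.sin(a)])-p0; print(k,5.5*k,(d@X*100).round(2),(d@Y*100).round(2))
```

```text
[ 0.57180129 -0.2191418   0.07907942] 0.00883421625413894 0.0 [-0.4 -0.4  0.2]
[ 0.57180129 -0.2191418   0.07907942] 0.00883421625413894 0.0 [-0.4 -0.4  0.2]
[ 0.57180129 -0.2191418   0.07907942] 0.00883421625413894 0.0 [-0.4 -0.4  0.2]
arm 0.16697572470625374 -101.11826068926786
1 5.5 0.08 -1.6
2 11.0 0.32 -3.18
3 16.5 0.71 -4.74
4 22.0 1.24 -6.25
5 27.5 1.92 -7.7
6 33.0 2.73 -9.08
7 38.5 3.67 -10.38
8 44.0 4.73 -11.58
9 49.5 5.91 -12.67
10 55.0 7.18 -13.65
11 60.5 8.53 -14.5
12 66.0 9.97 -15.21
13 71.5 11.46 -15.79
14 77.0 13.01 -16.22
```

Run:
```python
from h import *
p,d=grab("side");np.savez("s1.npz",p=p,d=d)
cv2.imwrite("pics/c2.png",cv2.resize(p[110:250,200:340,::-1],None,fx=4,fy=4))
print(monitor.observe()["opening"],proj("side",monitor.observe()["tool_pos"]))
```

```text
0.004554599590381838 [272.63750365 174.03125013]
```

View pics/c2.png

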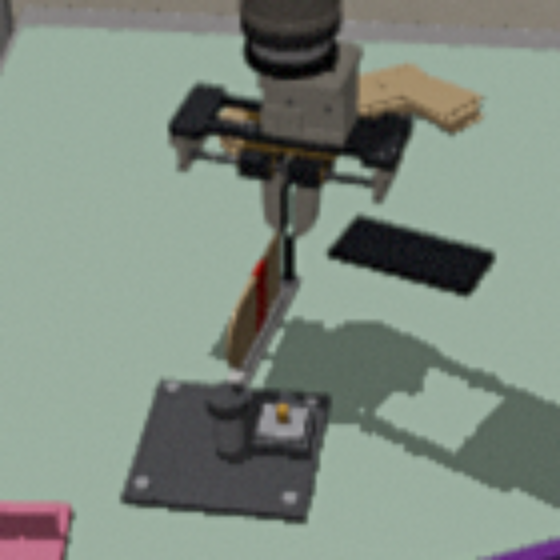

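The side view shows the closed fingers around crop (290,190–240), with the pin visible below them at (290,240–275), so the pin isn't between the pads. I'll check the depth.

Run:
```python
from h import *
z=np.load("s1.npz");P=cloud("side",z["d"])
for v in range(150,184,2): print(v,[tuple((P[v,u]*1000).round().astype(int)) for u in (268,271,272,275,278)], z["p"][v,272])
print(proj("side",[.574,-.217,.151]))
```

```text
150 [(np.int64(583), np.int64(-189), np.int64(195)), (np.int64(578), np.int64(-228), np.int64(171)), (np.int64(570), np.int64(-185), np.int64(199)), (np.int64(560), np.int64(-181), np.int64(202)), (np.int64(551), np.int64(-189), np.int64(198))] [34 40 35]
152 [(np.int64(583), np.int64(-187), np.int64(189)), (np.int64(573), np.int64(-189), np.int64(189)), (np.int64(569), np.int64(-178), np.int64(195)), (np.int64(560), np.int64(-183), np.int64(193)), (np.int64(549), np.int64(-171), np.int64(202))] [16 18 19]
154 [(np.int64(586), np.int64(-214), np.int64(164)), (np.int64(578), np.int64(-224), np.int64(158)), (np.int64(569), np.int64(-181), np.int64(186)), (np.int64(560), np.int64(-181), np.int64(187)), (np.int64(550), np.int64(-178), np.int64(189))] [20 20 22]
156 [(np.int64(586), np.int64(-212), np.int64(157)), (np.int64(577), np.int64(-220), np.int64(153)), (np.int64(575), np.int64(-228), np.int64(147)), (np.int64(560), np.int64(-183), np.int64(178)), (np.int64(549), np.int64(-175), np.int64(184))] [60 72 66]
158 [(np.int64(586), np.int64(-210), np.int64(150)), (np.int64(577), np.int6
[... 2531 characters left out ...]
4(-207), np.int64(70)), (np.int64(573), np.int64(-213), np.int64(67)), (np.int64(573), np.int64(-310), np.int64(-5)), (np.int64(561), np.int64(-302), np.int64(2))] [2 1 1]
180 [(np.int64(582), np.int64(-166), np.int64(92)), (np.int64(577), np.int64(-213), np.int64(57)), (np.int64(573), np.int64(-212), np.int64(59)), (np.int64(571), np.int64(-295), np.int64(-3)), (np.int64(560), np.int64(-291), np.int64(1))] [50 46 49]
182 [(np.int64(582), np.int64(-170), np.int64(80)), (np.int64(576), np.int64(-202), np.int64(57)), (np.int64(572), np.int64(-204), np.int64(56)), (np.int64(570), np.int64(-284), np.int64(-4)), (np.int64(559), np.int64(-282), np.int64(-2))] [98 97 98]
[271.82294232 156.87612357]
```

>>> {"api": "send_rows", "payload": {"targets": [{"translation":[0,0,-1],"spin":0,"jaw":0.6},{"translation":[0,0,-1],"spin":0,"jaw":0.6},{"translation":[0,0,-1],"spin":0,"jaw":0.6},{"translation":[0,0,-1],"spin":0,"jaw":0.6},{"translation":[0,0,-1],"spin":0,"jaw":0.6}]}}

```text
time: 3.25
tool_pos: [0.5717, -0.2191, 0.089]
tool_rot: [-3.141, -0.0, 1.381]
contact_force: [0.2, -0.5, -0.3]
opening: 0.0395
grip_force: 0.0
```

Run:
```python
from h import *
s=monitor.observe(); print(s["tool_pos"],s["opening"])
T=s["tool_pos"]
p,d=grab("side");P=cloud("side",d)
m=(np.abs(P[...,0]-T[0])<.1)&(abs(P[...,1]-T[1])<.06)&(P[...,2]>.1)&(P[...,2]<.19)
# fingers: lowest points per x bin
q=P[m]
for x in np.arange(T[0]-.07,T[0]+.07,.01):
    b=q[abs(q[:,0]-x)<.005]
    if len(b)>3: i=np.argmin(b[:,2]);print(x.round(3),len(b),b[i].round(3))
```

```text
[ 0.57167418 -0.2190737   0.08896655] 0.03945662625521561
0.522 4 [ 0.525 -0.198  0.182]
0.532 14 [ 0.536 -0.214  0.131]
0.542 34 [ 0.545 -0.201  0.127]
0.552 26 [ 0.548 -0.203  0.121]
0.572 7 [ 0.573 -0.207  0.1  ]
0.582 30 [ 0.578 -0.225  0.1  ]
0.592 43 [ 0.594 -0.216  0.118]
0.602 40 [ 0.597 -0.213  0.119]
0.612 17 [ 0.607 -0.216  0.129]
```

The reported TCP height reads about 29 mm lower than the fingertips the camera sees. I'll rely on the camera and go lower, watching the force.

>>> {"api": "send_rows", "payload": {"targets": [{"translation":[0,0,0.6],"spin":0,"jaw":0.6},{"translation":[0,0,1.4],"spin":0,"jaw":0.6},{"translation":[0,0,2.2],"spin":0,"jaw":0.6},{"translation":[0,0,3.0],"spin":0,"jaw":0.6},{"translation":[0,0,3.8],"spin":0,"jaw":0.6}]}}

```text
time: 3.8
tool_pos: [0.5716, -0.219, 0.0501]
tool_rot: [-3.141, -0.0, 1.381]
contact_force: [0.4, -0.3, 0.3]
opening: 0.0555
grip_force: 0.0
```

>>> {"api": "send_rows", "payload": {"targets": [{"translation":[0,0,0],"spin":0,"jaw":0},{"translation":[0,0,0],"spin":0,"jaw":0},{"translation":[0,0,0],"spin":0,"jaw":0},{"translation":[0,0,0],"spin":0,"jaw":0},{"translation":[0,0,0],"spin":0,"jaw":0}], "force": 12}}

```text
time: 4.3
tool_pos: [0.572, -0.2192, 0.0515]
tool_rot: [3.141, 0.0, 1.381]
contact_force: [0.1, -0.3, -0.3]
opening: 0.0196
grip_force: 0.0
```

>>> {"api": "send_rows", "payload": {"targets": [{"translation":[0,0,0],"spin":0,"jaw":0},{"translation":[0,0,0],"spin":0,"jaw":0},{"translation":[0,0,0],"spin":0,"jaw":0},{"translation":[0,0,0],"spin":0,"jaw":0},{"translation":[0,0,0],"spin":0,"jaw":0}]}}

```text
time: 4.8
tool_pos: [0.572, -0.2192, 0.0514]
tool_rot: [3.141, 0.0, 1.381]
contact_force: [0.7, -0.7, 4.0]
opening: 0.0121
grip_force: 12.0
```

>>> {"api": "send_rows", "payload": {"targets": [{"translation":[0.1,-1.6,0],"spin":5.5,"jaw":0},{"translation":[0.3,-3.2,0],"spin":11,"jaw":0},{"translation":[0.7,-4.7,0],"spin":16.5,"jaw":0},{"translation":[1.2,-6.2,0],"spin":22,"jaw":0},{"translation":[1.9,-7.7,0],"spin":27.5,"jaw":0}], "force": 15}}

```text
time: 5.3
tool_pos: [0.5002, -0.185, 0.0514]
tool_rot: [3.141, -0.002, 0.896]
contact_force: [6.0, 6.6, 1.1]
opening: 0.0114
grip_force: 15.0
```

>>> {"api": "send_rows", "payload": {"targets": [{"translation":[0.1,-1.6,0],"spin":5.5,"jaw":0},{"translation":[0.3,-3.2,0],"spin":11,"jaw":0},{"translation":[0.7,-4.7,0],"spin":16.5,"jaw":0},{"translation":[1.2,-6.2,0],"spin":22,"jaw":0},{"translation":[1.9,-7.7,0],"spin":27.5,"jaw":0}]}}

```text
time: 5.8
tool_pos: [0.4527, -0.1227, 0.0514]
tool_rot: [3.14, -0.003, 0.416]
contact_force: [8.7, 0.5, -3.1]
opening: 0.0113
grip_force: 15.0
```

Run:
```python
from h import *
s=monitor.observe(); p=s["tool_pos"]; H=np.array([.604,-.0553]);r=p[:2]-H
print(p,np.degrees(s["tool_rot"][2]),"L",np.linalg.norm(r),"ang",np.degrees(np.arctan2(r[1],r[0])),s["contact_force"].round(1),s["opening"],s["grip_force"])
```

```text
[ 0.45265104 -0.12269767  0.05143203] 23.861973792173586 L 0.16567725645072828 ang -155.99596681826588 [ 8.7  0.5 -3.1] 0.011343407444571118 14.994875639677048
```

>>> {"api": "send_rows", "payload": {"targets": [{"translation":[0.1,-1.2,0],"spin":4,"jaw":0},{"translation":[0.3,-2.3,0],"spin":8,"jaw":0},{"translation":[0.6,-3.5,0],"spin":12,"jaw":0},{"translation":[0.8,-4.4,0],"spin":15,"jaw":0},{"translation":[0.9,-4.7,0],"spin":16,"jaw":0}]}}

```text
time: 6.3
tool_pos: [0.4394, -0.0757, 0.0513]
tool_rot: [-3.141, 0.001, 0.141]
contact_force: [-3.1, 0.4, 6.5]
opening: 0.0114
grip_force: 15.0
```

Run:
```python
from h import *
s=monitor.observe(); p=s["tool_pos"]; H=np.array([.604,-.0553]);r=p[:2]-H
print(p,np.degrees(s["tool_rot"][2]),"L",np.linalg.norm(r),"ang",np.degrees(np.arctan2(r[1],r[0])),s["contact_force"].round(1),s["opening"],s["grip_force"])
```

```text
[ 0.43942807 -0.07572667  0.05133368] 8.100329538192785 L 0.16583476300263886 ang -172.92463187938694 [-3.1  0.4  6.5] 0.011407511103144766 15.001353174448013
```

>>> {"api": "send_rows", "payload": {"targets": [{"translation":[0,-0.2,0],"spin":0,"jaw":0},{"translation":[0,-0.3,0],"spin":0,"jaw":0},{"translation":[0,-0.4,0],"spin":0,"jaw":0},{"translation":[0,-0.4,0],"spin":0,"jaw":0},{"translation":[0,-0.4,0],"spin":0,"jaw":0}]}}

```text
time: 6.8
tool_pos: [0.4394, -0.0755, 0.0514]
tool_rot: [3.137, 0.001, 0.143]
contact_force: [-4.4, -14.5, 3.6]
opening: 0.0115
grip_force: 15.0
```

It's hard against the stop, so the arm is home. I'll ease off, open and rise.

>>> {"api": "send_rows", "payload": {"targets": [{"translation":[0,0.4,0],"spin":0,"jaw":0},{"translation":[0,0.4,0],"spin":0,"jaw":0.4},{"translation":[0,0.4,0],"spin":0,"jaw":0.4},{"translation":[0,0.4,0],"spin":0,"jaw":0.4},{"translation":[0,0.4,0],"spin":0,"jaw":0.4}]}}

```text
time: 7.3
tool_pos: [0.4403, -0.0766, 0.051]
tool_rot: [3.142, -0.0, 0.142]
contact_force: [-0.7, 0.2, 0.6]
opening: 0.0355
grip_force: 0.0
```

>>> {"api": "send_rows", "payload": {"targets": [{"translation":[0,0,-0.5],"spin":0,"jaw":0.4},{"translation":[0,0,-3],"spin":0,"jaw":0.7},{"translation":[0,0,-7],"spin":0,"jaw":1},{"translation":[0,0,-11],"spin":0,"jaw":1},{"translation":[0,0,-13],"spin":0,"jaw":1}]}}

```text
time: 7.8
tool_pos: [0.4415, -0.077, 0.1848]
tool_rot: [3.139, -0.005, 0.142]
contact_force: [-0.0, 0.3, -0.4]
opening: 0.0638
grip_force: 0.0
```

```bash
python3 -c "
from h import *
go(.546,.297,.15,11.7)"
```

```text
t 7.80 at [ 0.4415 -0.077   0.1848] yaw 8.1 -> shift cm [ 15.62 -35.55   3.46] spin -3.6 open 0.06376636877126575 F [-0.   0.3 -0.4]
```

>>> {"api": "send_rows", "payload": {"targets": [{"translation":[1.6,-3.6,0],"spin":-1,"jaw":1},{"translation":[3.3,-7.5,0],"spin":-2,"jaw":1},{"translation":[5,-11.4,0],"spin":-3,"jaw":1},{"translation":[6.7,-15.3,0],"spin":-3.6,"jaw":1},{"translation":[8.4,-19.2,0],"spin":-3.6,"jaw":1}]}}

```text
time: 8.3
tool_pos: [0.4965, 0.1271, 0.1816]
tool_rot: [3.141, -0.001, 0.205]
contact_force: [1.0, -0.6, 0.5]
opening: 0.0916
grip_force: 0.0
```

```bash
python3 -c "
from h import *
go(.546,.297,.15,11.7)"
```

```text
t 8.30 at [0.4965 0.1271 0.1816] yaw 11.7 -> shift cm [  8.3  -15.63   3.16] spin 0.0 open 0.09162052768849671 F [ 1.  -0.6  0.5]
```

>>> {"api": "send_rows", "payload": {"targets": [{"translation":[1.8,-3.5,0.5],"spin":0,"jaw":1},{"translation":[3.8,-7.2,1],"spin":0,"jaw":1},{"translation":[5.8,-11,2],"spin":0,"jaw":1},{"translation":[7.6,-14.3,3],"spin":0,"jaw":1},{"translation":[8.3,-15.6,3.2],"spin":0,"jaw":1}]}}

```text
time: 8.8
tool_pos: [0.5453, 0.2981, 0.1476]
tool_rot: [-3.141, 0.002, 0.207]
contact_force: [-0.2, -0.8, -0.6]
opening: 0.0914
grip_force: 0.0
```

>>> {"api": "send_rows", "payload": {"targets": [{"translation":[0,0,0],"spin":0,"jaw":1},{"translation":[0,0,0],"spin":0,"jaw":1},{"translation":[0,0,0],"spin":0,"jaw":1},{"translation":[0,0,0],"spin":0,"jaw":1},{"translation":[0,0,0],"spin":0,"jaw":1}]}}

```text
time: 9.3
tool_pos: [0.5461, 0.2941, 0.1496]
tool_rot: [3.142, -0.001, 0.203]
contact_force: [-0.0, -0.2, -0.4]
opening: 0.0918
grip_force: 0.0
```

Run:
```python
from h import *
go(.546,.298,.15,11.7)
I=[]
for n in("side","top"):
    p,d=grab(n); I.append(p); np.savez(n+"2.npz",p=p,d=d)
a=cv2.resize(I[0][205:335,200:335,::-1],(405,390)); b=cv2.resize(I[1][150:280,160:295,::-1],(395,390))
cv2.imwrite("pics/c3.png",np.hstack([a,b]))
s=monitor.observe();T=s["tool_pos"]
P=cloud("side",np.load("side2.npz")["d"])
a=np.radians(11.7);C=np.array([.546,.298]);ex=np.array([np.cos(a),np.sin(a)]);ey=np.array([-np.sin(a),np.cos(a)])
d=P[...,:2]-C; u,v=d@ex,d@ey; z=P[...,2]
m=(abs(u)<.03)&(abs(v)<.08)&(z>.12)&(z<.24)
for y in np.arange(-.07,.075,.01):
    k=m&(abs(v-y)<.005)
    if k.sum()>3: print("f",y.round(2),k.sum(),z[k].min().round(3),u[k&(z<.21)].min().round(3),u[k&(z<.21)].max().round(3))
for n in("side","top"):
    P=cloud(n,np.load(n+"2.npz")["d"]); d=P[...,:2]-C; u,v=d@ex,d@ey; z=P[...,2]
    m=(abs(u)<.025)&(abs(v)<.04)&(z>.055)&(z<.115)
    print(n,m.sum(),np.percentile(u[m],[3,97]).round(4) if m.any() else 0,np.percentile(v[m],[3,97]).round(4) if m.any() else 0)
    # arm at home: card
    H=np.array([.604,-.0553]); m=(P[...,0]<.6)&(P[...,0]>.4)&(abs(P[...,1]+.07)<.06)&(z>.085)&(z<.15); q=P[m]
    if len(q): w=np.linalg.svd((q-q.mean(0))[:,:2],full_matrices=False)[2][0]; print("card",len(q),q.mean(0).round(4),w.round(3),q.min(0).round(3),q.max(0).round(3))
    h=cv2.cvtColor(np.load(n+"2.npz")["p"],cv2.COLOR_RGB2HSV).astype(int); r=m&((h[...,0]<6)|(h[...,0]>174))&(h[...,1]>120); print("red",r.sum(),P[r].mean(0).round(4),P[r&(z>.12)].mean(0).round(4))
```

```text
t 9.30 at [0.5461 0.2941 0.1496] yaw 11.7 -> shift cm [ 0.07 -0.38 -0.04] spin -0.0 open 0.09179381633990791 F [-0.  -0.2 -0.4]
f 0.06 68 0.191 -0.012 0.009
side 197 [-0.0114  0.0118] [-0.0199  0.0219]
card 279 [ 0.5027 -0.0653  0.1086] [-0.993 -0.116] [ 0.437 -0.08   0.085] [ 0.541 -0.055  0.132]
red 89 [ 0.5221 -0.063   0.1075] [ 0.5241 -0.0622  0.1251]
top 21 [-0.014  -0.0003] [-0.0243  0.0221]
card 151 [ 0.5178 -0.064   0.1149] [-0.991 -0.13 ] [ 0.435 -0.08   0.085] [ 0.595 -0.054  0.135]
red 23 [ 0.5211 -0.0635  0.1231] [ 0.5206 -0.0641  0.129 ]
```

View pics/c3.png

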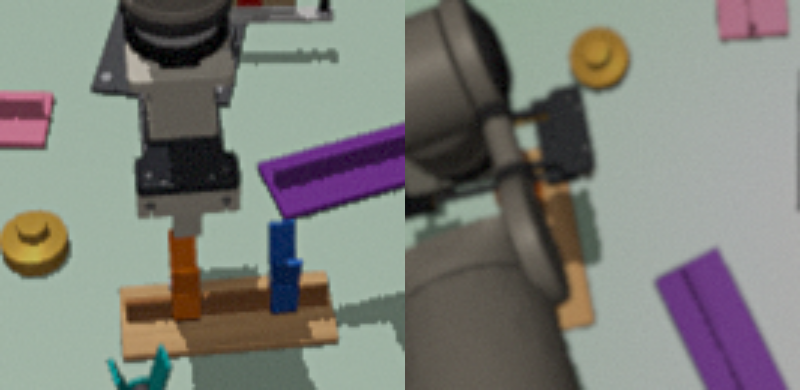

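The side view shows the finger above the orange clip (crop (185,235)), lined up with it along the rib. The blue clip is clear at (285,250), and the arm is home, with the card about 7° off the x axis.

>>> {"api": "send_rows", "payload": {"targets": [{"translation":[0.1,-0.4,0],"spin":0,"jaw":1},{"translation":[0.1,-0.4,2],"spin":0,"jaw":1},{"translation":[0.1,-0.4,4],"spin":0,"jaw":1},{"translation":[0.1,-0.4,6],"spin":0,"jaw":1},{"translation":[0.1,-0.4,6],"spin":0,"jaw":1}]}}

```text
time: 9.9
tool_pos: [0.5442, 0.2985, 0.0862]
tool_rot: [3.141, 0.006, 0.205]
contact_force: [-0.5, 0.4, -0.5]
opening: 0.092
grip_force: 0.0
```

Run:
```python
from h import *
go(.546,.299,.045,11.7)
p,d=grab("side"); P=cloud("side",d)
a=np.radians(11.7);C=np.array([.546,.298]);ex=np.array([np.cos(a),np.sin(a)]);ey=np.array([-np.sin(a),np.cos(a)])
dd=P[...,:2]-C; u,v=dd@ex,dd@ey; z=P[...,2]
m=(abs(u)<.015)&(v>.035)&(v<.075)&(z>.045)&(z<.2)
for zz in np.arange(.06,.19,.006):
    k=m&(abs(z-zz)<.003)
    if k.sum(): print(zz.round(3),k.sum(),v[k].mean().round(4),u[k].min().round(4),u[k].max().round(4))
```

```text
t 9.90 at [0.5442 0.2985 0.0862] yaw 11.7 -> shift cm [ 0.21 -0.02  4.12] spin 0.0 open 0.09198040760710588 F [-0.5  0.4 -0.5]
0.126 1 0.0619 -0.001 -0.001
0.132 11 0.0638 -0.0104 0.0085
0.138 15 0.0643 -0.0105 0.0083
0.144 13 0.0647 -0.0104 0.0082
0.15 11 0.0648 -0.0107 0.0081
```

>>> {"api": "send_rows", "payload": {"targets": [{"translation":[0.1,-0.1,1],"spin":0,"jaw":1},{"translation":[0.1,-0.1,2],"spin":0,"jaw":1},{"translation":[0.1,-0.1,3],"spin":0,"jaw":1},{"translation":[0.1,-0.1,4.2],"spin":0,"jaw":1},{"translation":[0.1,-0.1,4.2],"spin":0,"jaw":0.6}], "force": 25}}

```text
time: 10.45
tool_pos: [0.5455, 0.2996, 0.0448]
tool_rot: [3.141, 0.004, 0.204]
contact_force: [-0.0, 0.6, 0.2]
opening: 0.0878
grip_force: 0.0
```

>>> {"api": "send_rows", "payload": {"targets": [{"translation":[0,0,0],"spin":0,"jaw":0.3},{"translation":[0,0,0],"spin":0,"jaw":0.1},{"translation":[0,0,0],"spin":0,"jaw":0.1},{"translation":[0,0,0],"spin":0,"jaw":0.1},{"translation":[0,0,0],"spin":0,"jaw":0.1}], "force": 25}}

```text
time: 10.95
tool_pos: [0.5471, 0.3001, 0.0475]
tool_rot: [3.141, -0.001, 0.205]
contact_force: [0.6, -0.7, 1.1]
opening: 0.0485
grip_force: 0.5
```

>>> {"api": "send_rows", "payload": {"targets": [{"translation":[0,0,0],"spin":0,"jaw":0.1},{"translation":[0,0,0],"spin":0,"jaw":0.1},{"translation":[0,0,0],"spin":0,"jaw":0.1},{"translation":[0,0,0],"spin":0,"jaw":0.1},{"translation":[0,0,0],"spin":0,"jaw":0.1}]}}

```text
time: 11.45
tool_pos: [0.5487, 0.2996, 0.0495]
tool_rot: [3.14, -0.004, 0.205]
contact_force: [0.3, -4.1, 11.2]
opening: 0.0252
grip_force: 24.6
```

>>> {"api": "send_rows", "payload": {"targets": [{"translation":[0,0,-0.5],"spin":0,"jaw":0},{"translation":[0,0,-1.2],"spin":0,"jaw":0},{"translation":[0,0,-2.2],"spin":0,"jaw":0},{"translation":[0,0,-3.4],"spin":0,"jaw":0},{"translation":[0,0,-5],"spin":0,"jaw":0}], "force": 28}}

```text
time: 11.95
tool_pos: [0.5464, 0.3002, 0.0976]
tool_rot: [3.141, 0.001, 0.205]
contact_force: [0.2, 0.3, 0.0]
opening: 0.0227
grip_force: 27.9
```

>>> {"api": "send_rows", "payload": {"targets": [{"translation":[0,0,-2],"spin":0,"jaw":0},{"translation":[0,0,-4],"spin":0,"jaw":0},{"translation":[0,0,-6],"spin":0,"jaw":0},{"translation":[0,0,-8],"spin":0,"jaw":0},{"translation":[0,0,-10],"spin":0,"jaw":0}]}}

```text
time: 12.45
tool_pos: [0.5467, 0.3003, 0.1988]
tool_rot: [-3.141, -0.001, 0.205]
contact_force: [0.3, -0.5, -0.4]
opening: 0.0226
grip_force: 27.9
```

Run:
```python
from h import *
go(.520,.1,.20,7.2); go(.520,-.0655,.20,7.2)
s=monitor.observe();print(s["grip_force"])
p,d=grab("side"); np.savez("s3.npz",p=p,d=d);P=cloud("side",d); T=s["tool_pos"]
q=proj("side",T).astype(int); cv2.imwrite("pics/c4.png",cv2.resize(p[q[1]-60:q[1]+60,q[0]-70:q[0]+70,::-1],None,fx=4,fy=4)); print(q)
```

```text
t 12.45 at [0.5467 0.3003 0.1988] yaw 11.7 -> shift cm [-6.68 19.07 -0.13] spin 4.5 open 0.02255383463100283 F [ 0.3 -0.5 -0.4]
t 12.45 at [0.5467 0.3003 0.1988] yaw 11.7 -> shift cm [-10.05  35.28  -0.13] spin 4.5 open 0.02255383463100283 F [ 0.3 -0.5 -0.4]
27.947253584861755
[259 262]
```

View pics/c4.png

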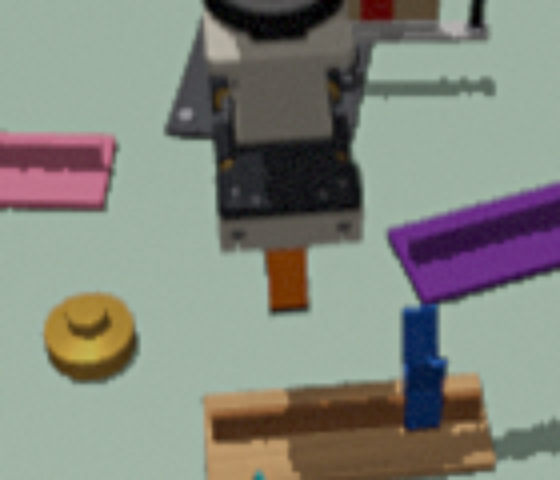

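The clip is held squeezed (crop (287,280)) and hangs straight below the fingers. The rack and blue clip are undisturbed.

Run:
```python
from h import *
z=np.load("s3.npz");P=cloud("side",z["d"]);h=cv2.cvtColor(z["p"],cv2.COLOR_RGB2HSV).astype(int)
m=(h[...,0]<16)&(h[...,1]>150)&(P[...,2]>.13)&(P[...,2]<.3); m[:255]=0;m[290:]=0; m[:,:245]=0;m[:,275:]=0
T=monitor.observe()["tool_pos"]
a=np.radians(11.7);ex=np.array([np.cos(a),np.sin(a)]);ey=np.array([-np.sin(a),np.cos(a)])
d=P[...,:2]-T[:2];u,v=d@ex,d@ey
for r in range(260,284,2):
    k=m[r]
    if k.any(): print(r,k.sum(),"z",P[r,k,2].mean().round(4),"u",u[r,k].min().round(4),u[r,k].max().round(4),"v",v[r,k].mean().round(4))
```

```text
264 5 z 0.2062 u -0.0116 0.0 v 0.0106
266 9 z 0.2008 u -0.0115 0.0072 v 0.0116
268 9 z 0.1945 u -0.0113 0.0074 v 0.0122
270 9 z 0.1888 u -0.0112 0.0077 v 0.0134
272 8 z 0.1842 u -0.0109 0.0057 v 0.0156
274 8 z 0.1783 u -0.0106 0.0059 v 0.0167
276 8 z 0.173 u -0.0103 0.0061 v 0.0184
278 8 z 0.1645 u -0.0103 0.0063 v 0.0173
```

>>> {"api": "send_rows", "payload": {"targets": [{"translation":[-1,3.5,-0.5],"spin":1,"jaw":0},{"translation":[-2,7,-1],"spin":2,"jaw":0},{"translation":[-3,10.5,-1],"spin":3,"jaw":0},{"translation":[-4,14,-1],"spin":4,"jaw":0},{"translation":[-5,17.5,-1],"spin":4.5,"jaw":0}]}}

```text
time: 13.0
tool_pos: [0.533, 0.1175, 0.2073]
tool_rot: [3.142, -0.0, 0.126]
contact_force: [-0.2, -0.0, -0.6]
opening: 0.0226
grip_force: 27.9
```

```bash
python3 -c "
from h import *
go(.520,-.0655,.21,7.2)"
```

```text
t 13.00 at [0.533  0.1175 0.2073] yaw 7.2 -> shift cm [-3.58 17.99 -0.28] spin 0.0 open 0.022562642584914222 F [-0.2 -0.  -0.6]
```

>>> {"api": "send_rows", "payload": {"targets": [{"translation":[-0.7,3.6,-0.3],"spin":0,"jaw":0},{"translation":[-1.4,7.2,-0.3],"spin":0,"jaw":0},{"translation":[-2.1,10.8,-0.3],"spin":0,"jaw":0},{"translation":[-2.8,14.4,-0.3],"spin":0,"jaw":0},{"translation":[-3.5,18,-0.3],"spin":0,"jaw":0}]}}

```text
time: 13.5
tool_pos: [0.5209, -0.0656, 0.2104]
tool_rot: [3.141, -0.0, 0.126]
contact_force: [1.0, -0.6, -0.2]
opening: 0.0224
grip_force: 27.9
```

>>> {"api": "send_rows", "payload": {"targets": [{"translation":[0,0,0],"spin":0,"jaw":0},{"translation":[0,0,0],"spin":0,"jaw":0},{"translation":[0,0,0],"spin":0,"jaw":0},{"translation":[0,0,0],"spin":0,"jaw":0},{"translation":[0,0,0],"spin":0,"jaw":0}]}}

```text
time: 14.0
tool_pos: [0.5214, -0.0632, 0.2102]
tool_rot: [3.142, -0.0, 0.128]
contact_force: [0.2, 0.4, -0.8]
opening: 0.023
grip_force: 27.9
```

```bash
cat > look.py <<'E'
from h import *
go(.520,-.0655,.165,7.2)
p,d=grab("side"); np.savez("s4.npz",p=p,d=d);P=cloud("side",d); T=monitor.observe()["tool_pos"]
h=cv2.cvtColor(p,cv2.COLOR_RGB2HSV).astype(int)
a=np.radians(7.2);ex=np.array([np.cos(a),np.sin(a)]);ey=np.array([-np.sin(a),np.cos(a)])
D=P[...,:2]-np.array([.52,-.0655]);u,v=D@ex,D@ey;z=P[...,2]
near=(abs(u)<.06)&(abs(v)<.04)&(h[...,1]>130)
o=near&(h[...,0]>=6)&(h[...,0]<16)&(z>.09)&(z<.3)&(h[...,1]>170)
r=near&((h[...,0]<6)|(h[...,0]>174))&(z>.06)&(z<.14)
print("TCP u,v",(T[:2]-[.52,-.0655])@ex,(T[:2]-[.52,-.0655])@ey)
for n,m in(("clip",o),("red",r)):
    if m.any():
        print(n,m.sum(),"u",np.percentile(u[m],[2,98]).round(4),"v",np.percentile(v[m],[2,50,98]).round(4),"z",z[m].min().round(4),z[m].max().round(4))
        for row in range(120,260,2):
            k=m[row]
            if k.sum()>2: print(row,k.sum(),"z %.4f v %.4f u %.4f %.4f"%(z[row,k].mean(),v[row,k].mean(),u[row,k].min(),u[row,k].max()))
import sys
q=proj("side",[.52,-.0655,.14]).astype(int); cv2.imwrite(f"pics/{sys.argv[1]}.png",cv2.resize(p[q[1]-50:q[1]+50,q[0]-65:q[0]+65,::-1],None,fx=6,fy=6))
E
python3 look.py c5
```

```text
t 14.00 at [ 0.5214 -0.0632  0.2102] yaw 7.3 -> shift cm [-0.17  0.21  4.52] spin 0.1 open 0.022952745181593334 F [ 0.2  0.4 -0.8]
TCP u,v 0.0016102966973792286 0.0019376915732055913
clip 141 u [-0.0106  0.0103] v [0.0068 0.0151 0.0224] z 0.0908 0.2387
166 8 z 0.2330 v 0.0144 u -0.0101 0.0103
168 8 z 0.2250 v 0.0132 u -0.0103 0.0102
170 8 z 0.2172 v 0.0122 u -0.0105 0.0101
172 8 z 0.2112 v 0.0138 u -0.0106 0.0102
174 8 z 0.2054 v 0.0159 u -0.0104 0.0101
176 7 z 0.1982 v 0.0160 u -0.0077 0.0102
178 7 z 0.1935 v 0.0196 u -0.0075 0.0102
180 7 z 0.1868 v 0.0205 u -0.0079 0.0102
182 7 z 0.1804 v 0.0218 u -0.0079 0.0101
red 122 u [-0.0097  0.0151] v [-0.0012  0.0028  0.0062] z 0.0681 0.1319
192 9 z 0.1284 v 0.0042 u -0.0096 0.0153
194 9 z 0.1195 v 0.0029 u -0.0099 0.0152
196 8 z 0.1110 v 0.0022 u -0.0069 0.0150
198 7 z 0.1040 v 0.0036 u -0.0070 0.0120
200 8 z 0.0949 v 0.0024 u -0.0071 0.0149
202 8 z 0.0866 v 0.0023 u -0.0074 0.0150
204 8 z 0.0777 v 0.0015 u -0.0076 0.0148
206 8 z 0.0706 v 0.0030 u -0.0074 0.0150
```

View pics/c5.png

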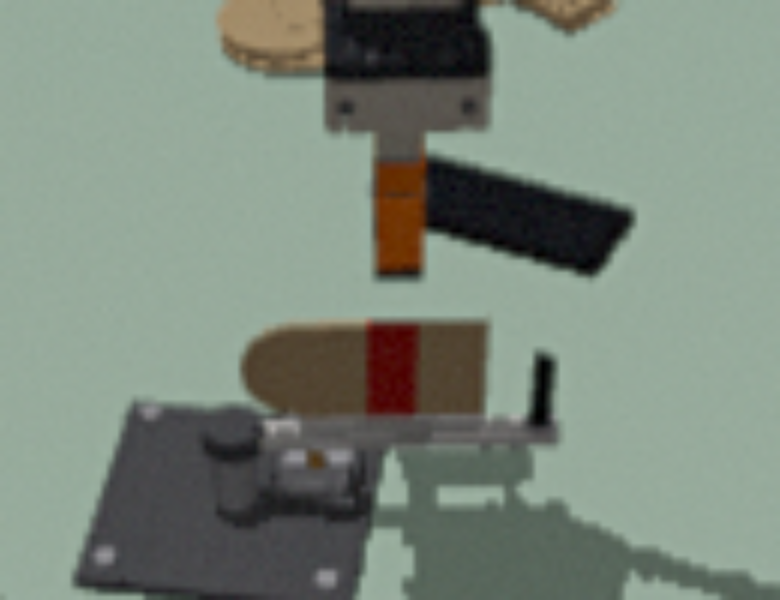

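The clip hangs over the card with its tips near crop (398,276). The red mark is centred at (392,365), so I need to move about 3 mm along the edge toward the hinge.

>>> {"api": "send_rows", "payload": {"targets": [{"translation":[0.3,0,0.5],"spin":0,"jaw":0},{"translation":[0.3,0,1.5],"spin":0,"jaw":0},{"translation":[0.3,0,2.5],"spin":0,"jaw":0},{"translation":[0.3,0,3.2],"spin":0,"jaw":0},{"translation":[0.3,0,3.8],"spin":0,"jaw":0}]}}

```text
time: 14.55
tool_pos: [0.5239, -0.0639, 0.171]
tool_rot: [-3.141, 0.001, 0.126]
contact_force: [0.2, -0.6, -0.5]
opening: 0.0222
grip_force: 27.9
```

>>> {"api": "send_rows", "payload": {"targets": [{"translation":[0,0,0.5],"spin":0,"jaw":0},{"translation":[0,0,1],"spin":0,"jaw":0},{"translation":[0,0,1.5],"spin":0,"jaw":0},{"translation":[0,0,2],"spin":0,"jaw":0},{"translation":[0,0,2.5],"spin":0,"jaw":0}]}}

```text
time: 15.05
tool_pos: [0.5243, -0.0639, 0.1468]
tool_rot: [3.141, -0.0, 0.126]
contact_force: [0.1, 0.1, -0.8]
opening: 0.0225
grip_force: 27.9
```

>>> {"api": "send_rows", "payload": {"targets": [{"translation":[0,0,0],"spin":0,"jaw":0},{"translation":[0,0,0],"spin":0,"jaw":0},{"translation":[0,0,0],"spin":0,"jaw":0},{"translation":[0,0,0],"spin":0,"jaw":0},{"translation":[0,0,0],"spin":0,"jaw":0}]}}

```text
time: 15.55
tool_pos: [0.5244, -0.0639, 0.1473]
tool_rot: [3.141, -0.0, 0.126]
contact_force: [-0.4, 0.1, -1.3]
opening: 0.0223
grip_force: 27.9
```

```bash
python3 look.py c6
```

```text
t 15.55 at [ 0.5244 -0.0639  0.1473] yaw 7.2 -> shift cm [-0.45  0.1  -1.77] spin 0.0 open 0.022255602853239295 F [-0.4  0.1 -1.3]
TCP u,v 0.0044640614749832455 0.001015502848795616
clip 127 u [-0.0098  0.0153] v [0.0017 0.0146 0.022 ] z 0.1063 0.1741
184 7 z 0.1656 v 0.0122 u -0.0055 0.0126
186 7 z 0.1579 v 0.0121 u -0.0055 0.0127
188 6 z 0.1502 v 0.0120 u -0.0029 0.0126
190 6 z 0.1433 v 0.0130 u -0.0028 0.0126
192 8 z 0.1366 v 0.0144 u -0.0059 0.0156
194 8 z 0.1284 v 0.0140 u -0.0059 0.0151
196 9 z 0.1215 v 0.0153 u -0.0103 0.0152
198 8 z 0.1174 v 0.0200 u -0.0061 0.0155
red 56 u [-0.0076  0.0149] v [-0.0014  0.0022  0.0192] z 0.0682 0.1115
200 8 z 0.0985 v 0.0067 u -0.0071 0.0149
202 9 z 0.0865 v 0.0022 u -0.0103 0.0149
204 8 z 0.0789 v 0.0030 u -0.0075 0.0148
206 8 z 0.0704 v 0.0027 u -0.0076 0.0149
```

View pics/c6.png

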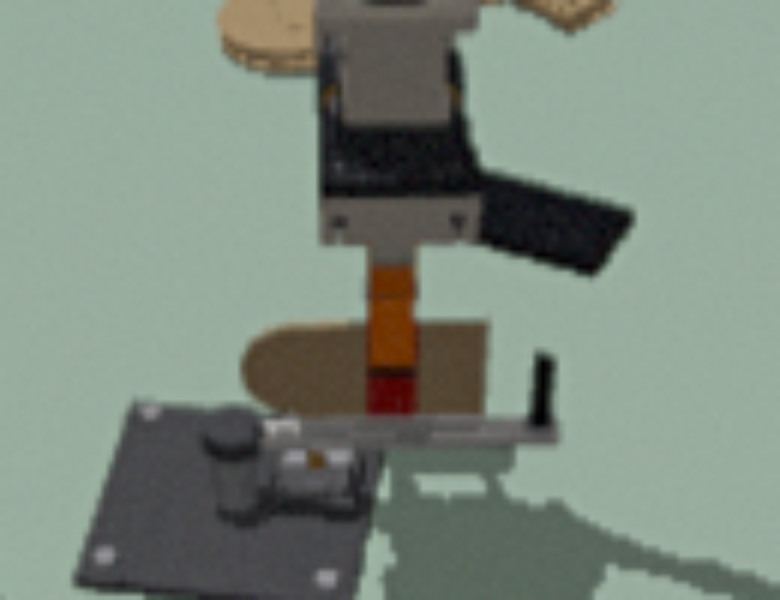

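The clip now sits astride the card, exactly over the red mark (columns 368–417 for both) with no contact force. I'll lower it 4 mm more for depth.

>>> {"api": "send_rows", "payload": {"targets": [{"translation":[0,0,0.2],"spin":0,"jaw":0},{"translation":[0,0,0.4],"spin":0,"jaw":0},{"translation":[0,0,0.4],"spin":0,"jaw":0},{"translation":[0,0,0.4],"spin":0,"jaw":0},{"translation":[0,0,0.4],"spin":0,"jaw":0}]}}

```text
time: 16.1
tool_pos: [0.5243, -0.0639, 0.1432]
tool_rot: [3.141, -0.0, 0.126]
contact_force: [0.3, -0.4, -0.1]
opening: 0.0224
grip_force: 27.9
```

```bash
python3 -c "
from h import *
s=monitor.observe();print(s['contact_force'],s['opening'],s['tool_pos'],s['qvel'].round(3))
if np.linalg.norm(s['contact_force'])<3: print(job.hand_in())"
```

```text
[ 0.31698257 -0.43066384 -0.10772237] 0.022418775235628404 [ 0.52429011 -0.06391297  0.1431518 ] [ 0.001 -0.002 -0.002  0.    -0.001 -0.   ]
the job is handed in; nothing more can be done
None
```

I handed the job in at 16.1 s, with no verdict returned: the swing arm is home against its stop, and the orange clip is held squeezed open astride the card at the red mark, its edge about 20 mm inside the mouth, with no measurable contact force.

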